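# Clamp a calibration standard in the contact fixture, snug plus an eighth of a turn

## Task

Clamp the cream-coloured calibration standard in the small contact fixture for a measurement: take it from the black tray, lay it in the fixture's channel with its round connector pointing at the notched stop, and slide it fully home against the stop, under the pressure foot. Then tighten the black hand knob clockwise until you feel it bite and give it just one eighth of a turn (45 degrees) more, so that the contacts get their proper pressure; far more crushes them. Leave the grey standard and the magnifier alone.

Things in the scene. Friction and masses are not known exactly. Their poses are not given: they have to be found in the camera images.
- standard: cream calibration standard to be clamped: rigid block (own frame: x -9 to +21, y -12 to +12, z 0 to 13 mm) with a round connector stub, 12 mm across, reaching on to x = -22 mm. Origin under the block on its centre line; the block's middle is at x = +6.4 mm. About 0.1 kg, loose, flat in the tray; its connector points away from the robot within half a radian. Grasp it across its 24 mm.
- grey_standard: grey calibration standard of the same shape and size in the same tray, some 30 mm beside the cream one; which of the two lies left varies. Not needed: must stay where it is.
- cal_tray: shallow black tray that holds both standards, 85 x 140 mm, fixed; origin on the worktop under its middle. Foam floor 8 mm over the worktop, rim 18 mm.
- magnifier: black stand magnifier, 41 mm across, 36 mm high, standing between tray and fixture. Must stay where it is.
- fixture: contact fixture, fixed to the worktop: steel base plate 68 mm wide, x = -70 to +52 mm, 10 mm thick, with a grey C-frame at the far end that carries the hand screw. Origin on the worktop under the screw's axis; +x runs along the channel from its open mouth to the stop, roughly away from the robot; z up. Close by stands a parts cabinet 0.22 m high, front at world x = 0.51, y = -0.26 to -0.01 m.
- nest: white channel floor with two brass contact strips, fixed in the fixture along y = 0, from x = -63 mm to the stop; the standard is pressed on it. Origin: on its top, 12 mm over the worktop, under the screw's axis; axes as the fixture's. Steel guide rails stand on both sides, their tops 5 mm over the floor.
- landing (a point): point on the channel floor at x = -44 mm of the fixture, in the wide part (30 mm between the rails, x = -63 to -30 mm): lay the standard in with its block's middle here, clear of the knob, then slide it in. The channel tapers to 26 mm at x = -18 mm and keeps that width to the stop.
- home (a point): point on the channel floor, x = -3.1 mm of the fixture, where the standard's origin is when home: its own +x then points to the fixture's -x and its block spans x = -24.5 to +5.5 mm. The stop's face is at x = +5.5 mm, 12 mm high over the floor, with a 15 mm wide notch in the middle for the connector.
- frame_top (a point): point on the screw's axis on top of the frame's arm, 47 mm over the worktop. The arm is 26 mm wide, underside 34 mm over the worktop, and hangs over x = -13 mm and beyond of the fixture, so the standard cannot be lowered in there. Under it hangs the brass pressure foot, 12 mm across, on the axis.
- knob_grip (a point): middle of the black knurled hand knob, on its vertical axis: round, 39 mm across, 19 mm high, underside 52.5 mm and top 71.5 mm over the worktop. It turns about the vertical without rising or sinking; free all round.
- screw_knob (a joint): angle of the knob in rad: 0 at the start, growing clockwise from above (tightening; end stop at 6). The foot sinks 2.5 mm a rad from an unknown height: the knob bites between 0.4 and 2.3 rad, by feel only. Before, a steady drag of 0.27 N m; at the bite a preloaded spring adds 0.1 N m within 0.2 rad, then 0.1 N m a rad. In a pause drag may act either way. The knob stays where left.
Things that resemble listed ones, but are neither listed nor needed, are in the scene too. What is shaped like the standard but turquoise or yellow is not meant.

How it is judged:
By the outcome, as a careful person would: the job done as asked, in the order asked, and still so for the second after the job is handed in, with the robot touching nothing.
It also fails if it takes over 72 s, if anything falls off the work surface, if the arm or the gripper's body presses on something with over 40 N, if the wrist force passes 120 N, or if a joint passes its speed limit or range.

## Robot

A 6-joint arm with a two-finger parallel gripper is mounted at the origin on the work surface; the furniture and walls round the work are solid. World frame = base frame: x ahead of the robot, y to its left, z up, the work surface at z = 0. Lengths are in m, angles in rad, forces in N, time in s.
With the tool pointing down it reaches from about 0.35 to 1 m from the base axis. Payload 7.1 kg.
Tool frame: the origin (TCP) lies between the finger pads; the fingertips stand 19 mm ahead of it and the grasp point (between the pads) is the TCP; z points along the fingers, y is the line along which they close (so a half turn about z gives the same grasp; the last joint's range is limited). The gripper opens to 85 mm and grips with 20 to 120 N. Pads are 22 mm wide; open, the fingers measure 114 mm over their backs; the gripper's body (76 mm by 85 mm) begins 54 mm behind the grasp point. The pads swing forward as they close: fully open they stand 13 mm farther back than shut.
Start: joints at [1.324, 0.423, 1.63, -0, 1.089, -0.019], TCP at [0.141, 0.609, 0.25] pointing down, gripper open.
Joint ranges: [-3, 3], [-0.9, 2.11], [0.09, 2.58], [-1.31, 4.45], [0.11, 2.69], [-2.54, 2.54]. Speed limits (rad/s): [2.39, 2.39, 3.01, 3.14, 3.14, 3.14].

## Interface

Orientations are given as a unit quaternion [w, x, y, z].
In Python, from cell import get_state, snapshot, close_job, boxes_of gives the robot as it stands.
- The arm moves only by the tool step_arm, never from a script. Its argument "deltas" is a list of rows, each a list of 3 entries, a list of its own where there are three numbers: the closure in counts, from 0 (fully open) to 255 (shut), then the shift along the tool's x, y, z in mm, then the turn, a rotation vector about the tool's x, y, z in degrees. In form: [[claw, [dx, dy, dz], [rx, ry, rz]], ...]. A call has 1 to 8 rows; each row shifts and turns the commanded pose from where the row before left it, along the tool's axes as they then stand; what a row does not reach is not made up. A row lasts 1/12 s, in which the tool goes at most 41.7 mm and 7.16 degrees, less where a joint would pass 70% of its speed; a pose out of reach is approached as far as the arm can. A call with a gripper value outside its range is refused whole. The fingers move at their own pace and stop on an object; "newtons" is the grip in N (left out, the last holds). Time passes only in rows, so rows that do not move let the fingers close. It gives the time, the measured TCP pose, the force, the opening and the grip force at its end, in the units of the state.
- get_state(): the state, without advancing time (a new reading comes with each control period).
- snapshot(name): name is "scene" or "top" or "wrist"; returns a dict with "image" (480x640x3 uint8, red, green, blue), "mtx" (3x3 intrinsics, pixels), "extrinsics" (4x4, takes a point from camera to world coordinates); the wrist camera has in their place "hand_eye" (4x4, takes a point from camera to tool coordinates, whose origin is the TCP and whose axes are the flange's). Camera axes: x right, y up, looking along -z (the intrinsics and any distortion apply to the point x, -y, -z); pixel columns grow to the right and rows downward; lengths in m; the calibration is good to about 2 mm. A picture is of the moment at which its call begins: read the wrist's pose just before it. There is no depth.
- close_job(): hands the job in; it is judged then, once.
Trained networks look in a picture, given as the dict that the camera call returned (one of the last four; its "shot" number tells which), for a name from the list of things; names that differ only in an ending like _2 or _b are one class to them, and where a whole thing is asked for, a point or a joint stands for the part that bears it (a point fixed in the world has none). Each returns a list of dicts, best first, with "conf" (0 to 1); they miss things now and then, are a little off and sometimes report something else, mostly with a low value. They report only what shows in the picture. A call takes as long as a camera call. They do not tell look-alikes from the thing itself.
- boxes_of(picture, thing): "bbox" ([left, top, width, height] in pixels, round what is visible of it).
The state is a dict: "clock": time; "joint_pos": joint angles; "dq": joint speeds; "joint_efforts": joint torques, N m; "eef_pos": TCP position; "orientation": TCP orientation; "wrist_force": force on the tool from outside, world axes, zero at the start; "wrist_torque": the same for the moment, N m; "finger_gap": opening from 0.0 (shut) to 1.0 (fully open); "gripper_force": force on a finger pad.
Only numpy, scipy, OpenCV 4.12 (cv2) and the standard library are available. Lean on these libraries where they do the work, as an engineer would, in place of code of your own. Each camera call takes 0.05 s, during which the arm holds its last target. There are 200 camera calls.

## Working session

There is one attempt and no reset: what is moved stays moved. The work goes in short steps, Python scripts to look and compute and a tool call to move; the robot and the scene stay as the last step left them, time stands still between calls to the robot, and variables do not carry over. Pictures are saved under pics/ and viewed, at most 11 in all, crops included, and the job is handed in when it is done.

Besides the shell and the picture viewer there is one more tool, called after "Emit:" by a JSON object that holds its "name" and its "arguments", one argument or row to a line. step_arm: Moves the arm, as the interface text tells. Its arguments: {"type":"object","properties":{"deltas":{"type":"array","items":{"type":"array"}},"newtons":{"type":"number"}},"required":["deltas"]}

```bash
mkdir -p pics; ls
cat > h.py <<'E'
import numpy as np, cv2
from cell import get_state, snapshot, close_job, boxes_of
from scipy.spatial.transform import Rotation as R
def Tw(s):
    T=np.eye(4);q=s["orientation"];T[:3,:3]=R.from_quat([q[1],q[2],q[3],q[0]]).as_matrix();T[:3,3]=s["eef_pos"];return T
def shot(name,save=None):
    s=get_state();p=snapshot(name)
    p["E"]=np.array(p["extrinsics"]) if "extrinsics" in p else Tw(s)@np.array(p["hand_eye"])
    if save: cv2.imwrite("pics/"+save,p["image"][:,:,::-1])
    return p
def ray(p,u,v):
    K=np.array(p["mtx"]);a=np.linalg.inv(K)@[u,v,1.];d=p["E"][:3,:3]@[a[0],-a[1],-a[2]];return p["E"][:3,3],d/np.linalg.norm(d)
def atz(p,u,v,z):
    o,d=ray(p,u,v);return o+d*(z-o[2])/d[2]
def proj(p,X):
    c=np.linalg.inv(p["E"])@np.append(X,1);k=np.array(p["mtx"])@[c[0],-c[1],-c[2]];return k[:2]/k[2]
def tri(obs):
    A=np.zeros((3,3));b=np.zeros(3)
    for p,u,v in obs:
        o,d=ray(p,u,v);M=np.eye(3)-np.outer(d,d);A+=M;b+=M@o
    return np.linalg.solve(A,b)
E
python3 - <<'E'
from h import *
np.set_printoptions(precision=4,suppress=True)
for n in("scene","top"):
    p=shot(n,n+"0.png")
    print(n,[k for k in p],p["E"].tolist(),p["mtx"])
    for t in("standard","grey_standard","cal_tray","magnifier","fixture","nest","knob_grip","frame_top"):
        print(t,[(np.round(b["bbox"]).tolist(),round(b["conf"],2)) for b in boxes_of(p,t)[:5]])
print(get_state())
E
```

```text
pics
scene ['image', 'mtx', 'extrinsics', 'shot', 'E'] [[0.6425904389389976, 0.5504142316205279, -0.5330306758656302, -0.0645600890537103], [-0.7661510263047242, 0.45295578847317713, -0.4558987372003351, -0.565883161494963], [-0.009493823065784272, 0.7013381690156514, 0.7127654873837321, 0.7657317797435825], [0.0, 0.0, 0.0, 1.0]] [[566.6812   0.     322.4287]
 [  0.     566.6812 238.1304]
 [  0.       0.       1.    ]]
standard [([278.0, 223.0, 20.0, 17.0], 0.72), ([366.0, 310.0, 17.0, 20.0], 0.63)]
grey_standard [([331.0, 300.0, 26.0, 21.0], 0.73), ([304.0, 229.0, 24.0, 29.0], 0.44)]
cal_tray [([312.0, 276.0, 99.0, 76.0], 0.65)]
magnifier [([301.0, 229.0, 27.0, 29.0], 0.74)]
fixture [([206.0, 154.0, 65.0, 60.0], 0.65)]
nest [([218.0, 182.0, 32.0, 15.0], 0.68)]
knob_grip [([233.0, 155.0, 17.0, 17.0], 0.72), ([209.0, 154.0, 64.0, 55.0], 0.18)]
frame_top [([208.0, 157.0, 69.0, 54.0], 0.74)]
top ['image', 'mtx', 'extrinsics', 'shot', 'E'] [[0.014226495629252354, 0.9934388283442513, -0.11347643438226389, 0.322577919551145], [-0.9998955714902867, 0.013846219635446208, -0.00413863696402791
[... 576 characters left out ...]
 180.0, 49.0, 63.0], 0.72)]
nest [([174.0, 206.0, 22.0, 35.0], 0.85)]
knob_grip [([171.0, 192.0, 21.0, 21.0], 0.84)]
frame_top [([168.0, 178.0, 39.0, 67.0], 0.63), ([396.0, 252.0, 16.0, 24.0], 0.24)]
{'clock': 0.9, 'joint_pos': array([ 1.324 ,  0.4231,  1.6299,  0.    ,  1.0886, -0.019 ]), 'dq': array([-0.0013,  0.0015,  0.0007, -0.0005,  0.0001, -0.0019]), 'joint_efforts': array([ -0.0012, -55.7326, -28.2148,  -0.0001,   0.001 ,   0.    ]), 'eef_pos': array([0.1411, 0.6089, 0.2504]), 'orientation': array([0.    , 0.1136, 0.9935, 0.    ]), 'wrist_force': array([-0.4865,  0.5883, -0.3211]), 'wrist_torque': array([0.0148, 0.0281, 0.0079]), 'gripper_force': 0.0, 'finger_gap': 1.002603699781493}
```

Run:
```python
import cv2,numpy as np
t=cv2.imread("pics/top0.png")[150:310,140:490]; s=cv2.imread("pics/scene0.png")[140:360,190:430]
a=cv2.resize(t,None,fx=2.28,fy=2.28,interpolation=cv2.INTER_CUBIC)
cv2.imwrite("pics/a.png",a)
cv2.imwrite("pics/b.png",cv2.resize(s,None,fx=2.7,fy=2.7,interpolation=cv2.INTER_CUBIC))
```

```text
(no output)
```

View pics/a.png

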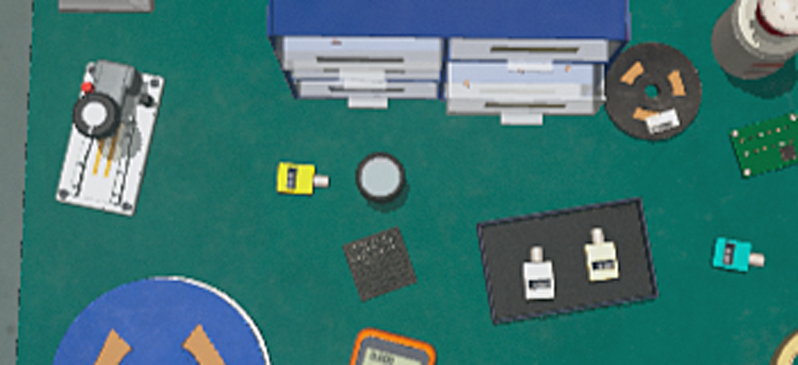

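View pics/b.png

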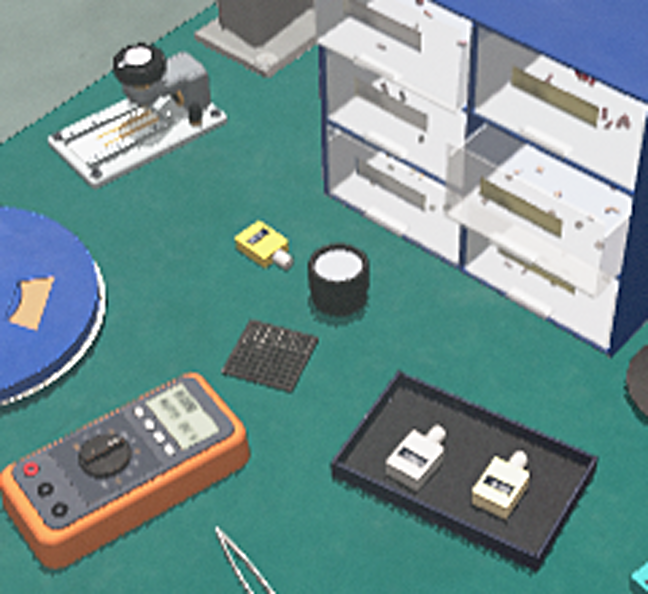

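The top picture (zoomed) shows: cream standard at full-picture pixel (404,263), connector up (+x). Things it could be taken for: grey (376,271), yellow (270,228), turquoise (461,261), and the second picture agrees (cream is the right one in the tray). Fixture at left, knob at (182,200), magnifier (307,227).

Run:
```python
from h import *
np.set_printoptions(precision=4,suppress=True)
t=shot("top");s=shot("scene")
f=lambda u,v:(140+u/2.28,150+v/2.28)
g=lambda u,v:(190+u/2.7,140+v/2.7)
for n,a,b in[("cream label",(602,266),(500,487)),("grey",(539,283),(413,457)),("knob top",(96,114),(137,55)),("magn top",(381,178),(338,268))]:
    print(n,tri([(t,*f(*a)),(s,*g(*b))]))
for n,a,z in[("nl",(57,204),.01),("nr",(133,215),.01),("fr",(162,78),.01),("fl",(92,62),.01),("cream stub",(597,234),.014),("cream blk back",(605,281),.021),("knob",(96,114),.0715),("tray",(478,224),.018),("tray",(641,200),.018),("tray",(659,298),.018),("tray",(493,324),.018),("magn",(381,178),.036),("label",(602,266),.021)]:
    print(n,atz(t,*f(*a),z))
```

```text
cream label [ 0.4064 -0.2723  0.0161]
grey [ 0.3908 -0.2191  0.0172]
knob top [0.5174 0.1421 0.0724]
magn top [ 0.4755 -0.0866  0.0294]
nl [0.4523 0.187  0.01  ]
nr [0.4439 0.1224 0.01  ]
fr [0.5619 0.1022 0.01  ]
fl [0.575  0.1625 0.01  ]
cream stub [ 0.4328 -0.268   0.014 ]
cream blk back [ 0.3931 -0.2734  0.021 ]
knob [0.5181 0.1419 0.0715]
tray [ 0.4394 -0.168   0.018 ]
tray [ 0.4616 -0.3043  0.018 ]
tray [ 0.3798 -0.3186  0.018 ]
tray [ 0.3563 -0.1811  0.018 ]
magn [ 0.4745 -0.0867  0.036 ]
label [ 0.4055 -0.271   0.021 ]
```

Emit:
{"name": "step_arm", "arguments": {
  "deltas": [
    [147,[0,0,0],[0,0,-6.5]],
    [147,[0,0,0],[0,0,-6.5]],
    [147,[-21,-33,0],[0,0,0]],
    [147,[-21,-33,0],[0,0,0]],
    [147,[-21,-33,0],[0,0,0]],
    [147,[-21,-33,0],[0,0,0]],
    [147,[-21,-33,0],[0,0,0]],
    [147,[-21,-33,0],[0,0,0]]
  ],
  "newtons": 40
}}

```text
clock: 1.67
eef_pos: [0.2675, 0.4092, 0.2505]
orientation: [0.0, 0.0, 1.0, 0.0]
wrist_force: [1.7, 0.2, -0.8]
finger_gap: 0.419
gripper_force: 0.0
```

Emit:
{"name": "step_arm", "arguments": {
  "deltas": [
    [147,[-21,-33,0],[0,0,0]],
    [147,[-21,-33,0],[0,0,0]],
    [147,[-21,-33,0],[0,0,0]],
    [147,[-21,-33,0],[0,0,0]],
    [147,[-21,-33,0],[0,0,0]],
    [147,[-21,-33,0],[0,0,0]],
    [147,[-21,-33,0],[0,0,0]],
    [147,[0,0,0],[0,0,0]]
  ]
}}

```text
clock: 2.33
eef_pos: [0.4168, 0.1751, 0.2508]
orientation: [0.001, 0.003, 1.0, -0.0]
wrist_force: [0.0, -0.1, -0.4]
finger_gap: 0.421
gripper_force: 0.0
```

Run:
```python
from h import *
np.set_printoptions(precision=4,suppress=True)
p=shot("wrist","w1.png");np.savez("w1.npz",E=p["E"],mtx=p["mtx"])
print(p["hand_eye"],p["mtx"],p["E"])
for t in("knob_grip","nest","fixture"):
    print(t,[(np.round(b["bbox"]).tolist(),round(b["conf"],2)) for b in boxes_of(p,t)[:5]])
s=get_state();print(s["clock"],s["eef_pos"],s["joint_pos"],s["finger_gap"],s["wrist_torque"],s["wrist_force"])
```

```text
[[-0.0004  0.9609  0.2768  0.0698]
 [ 1.      0.0005 -0.0005 -0.0005]
 [-0.0006  0.2768 -0.9609 -0.1243]
 [ 0.      0.      0.      1.    ]] [[337.1464   0.     319.5573]
 [  0.     337.1464 237.9775]
 [  0.       0.       1.    ]] [[ 0.0065 -0.9603 -0.279   0.3468]
 [ 1.      0.0061  0.0021  0.1752]
 [-0.0003 -0.279   0.9603  0.375 ]
 [ 0.      0.      0.      1.    ]]
knob_grip [([282.0, 296.0, 24.0, 37.0], 0.74), ([271.0, 232.0, 62.0, 113.0], 0.24)]
nest [([283.0, 238.0, 33.0, 58.0], 0.83)]
fixture [([271.0, 227.0, 66.0, 118.0], 0.81), ([280.0, 295.0, 26.0, 38.0], 0.73)]
2.5333 [0.4134 0.1799 0.2503] [ 0.3838  0.1646  2.0001  0.0003  0.9771 -1.186 ] 0.42760393496456844 [ 0.011  -0.0219 -0.0124] [ 0.7985 -0.4718 -0.4924]
```

View pics/w1.png

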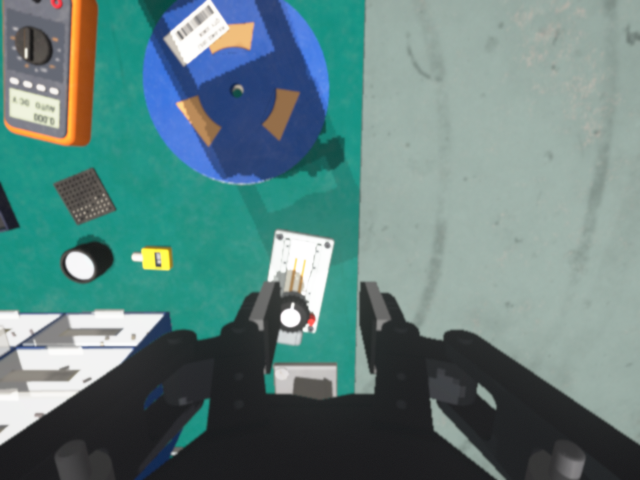

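Wrist view shows the fixture below: base plate (270..335, 230..330), knob at (291,318), notch/stop toward +x (down in picture); magnifier (85,262), yellow look-alike (155,258). Now on to the cream one.

Emit:
{"name": "step_arm", "arguments": {
  "deltas": [
    [147,[4,-37,0],[0,0,0]],
    [147,[4,-37,0],[0,0,0]],
    [147,[4,-37,0],[0,0,0]],
    [147,[4,-37,0],[0,0,0]],
    [147,[4,-37,5],[0,0,0]],
    [147,[4,-37,5],[0,0,0]],
    [147,[4,-37,5],[0,0,0]],
    [147,[4,-37,5],[0,0,0]]
  ]
}}

```text
clock: 3.2
eef_pos: [0.3813, -0.1165, 0.2304]
orientation: [0.0, -0.001, 1.0, -0.0]
wrist_force: [1.4, 0.6, 0.8]
finger_gap: 0.42
gripper_force: 0.0
```

Emit:
{"name": "step_arm", "arguments": {
  "deltas": [
    [147,[4,-38,10],[0,0,0]],
    [147,[4,-38,10],[0,0,0]],
    [147,[4,-38,10],[0,0,0]],
    [147,[4,-38,10],[0,0,0]],
    [147,[0,0,0],[0,0,0]],
    [147,[0,0,0],[0,0,0]]
  ]
}}

```text
clock: 3.7
eef_pos: [0.3655, -0.2686, 0.1897]
orientation: [-0.0, 0.001, 1.0, 0.0]
wrist_force: [-0.9, 0.4, -0.4]
finger_gap: 0.424
gripper_force: 0.0
```

Run:
```python
from h import *
np.set_printoptions(precision=4,suppress=True)
p=shot("wrist");np.savez("w2.npz",E=p["E"],mtx=p["mtx"],image=p["image"])
for t in("standard","grey_standard"):
    print(t,[(np.round(b["bbox"]).tolist(),round(b["conf"],2)) for b in boxes_of(p,t)[:5]])
u,v=proj(p,[.407,-.271,.02]);u=int(u);v=int(v);print(u,v)
x0=max(u-75,0);y0=max(v-60,0);c=p["image"][y0:y0+120,x0:x0+150,::-1];print(x0,y0)
cv2.imwrite("pics/w2.png",cv2.resize(c,None,fx=5,fy=5,interpolation=cv2.INTER_CUBIC))
s=get_state();print(s["clock"],s["eef_pos"],s["joint_pos"])
```

```text
standard [([539.0, 309.0, 52.0, 27.0], 0.94), ([175.0, 256.0, 47.0, 32.0], 0.64), ([302.0, 244.0, 32.0, 51.0], 0.58)]
grey_standard [([361.0, 231.0, 30.0, 45.0], 0.8)]
317 265
242 205
3.85 [ 0.3657 -0.2667  0.1904] [-0.6566  0.2628  2.0466  0.0003  0.8327 -2.229 ]
```

View pics/w2.png

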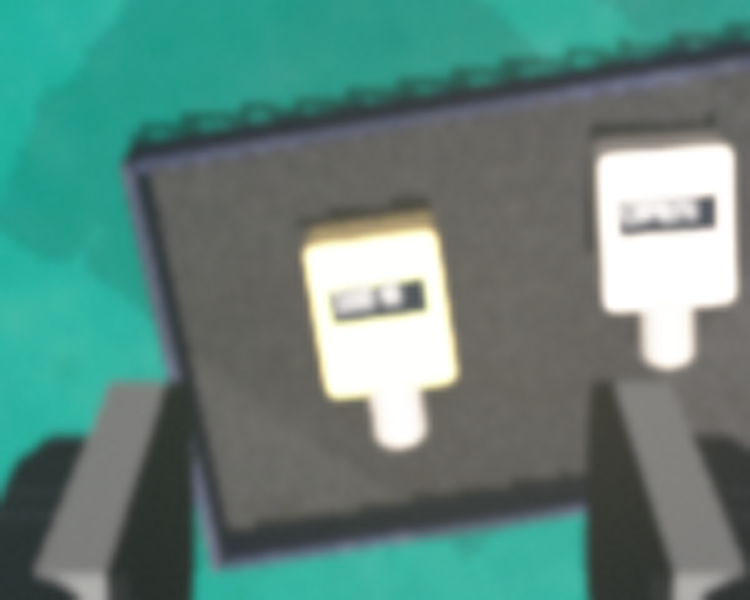

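The crop shows cream block corners at (303,243),(435,230),(458,380),(328,398), connector toward +x; grey to its right. Right one chosen.

Run:
```python
from h import *
np.set_printoptions(precision=4,suppress=True)
d=np.load("w2.npz");p={"E":d["E"],"mtx":d["mtx"]}
t=shot("top");s=shot("scene")
f=lambda u,v:(242+u/5,205+v/5)
C=np.array([(303,243),(435,230),(458,380),(328,398)],float)
P=np.array([atz(p,*f(*c),.021) for c in C]);print(P)
print(np.linalg.norm(np.roll(P,-1,0)-P,axis=1),P.mean(0))
a=(P[2]+P[3]-P[0]-P[1]);b=P[1]-P[0]+P[2]-P[3];print(np.arctan2(a[1],a[0]),np.arctan2(b[1],b[0])-np.pi/2)
m=C.mean(0)
print("tri",tri([(p,*f(*m)),(t,140+602/2.28,150+266/2.28)]),tri([(p,*f(*m)),(s,190+500/2.7,140+485/2.7)]))
print(proj(t,P.mean(0)),140+602/2.28,150+264/2.28)
g=shot("wrist");s=get_state();print(s["eef_pos"],s["clock"],s["wrist_torque"])
```

```text
[[ 0.3948 -0.2843  0.021 ]
 [ 0.3924 -0.2601  0.021 ]
 [ 0.4221 -0.2557  0.021 ]
 [ 0.4256 -0.2801  0.021 ]]
[0.0243 0.03   0.0247 0.0311] [ 0.4087 -0.2701  0.021 ]
0.14261748642402725 0.12313676620518343
tri [ 0.4049 -0.2698  0.0302] [ 0.4121 -0.2699  0.0106]
[403.5354 264.9428] 404.03508771929825 265.7894736842105
[ 0.3659 -0.2671  0.1907] 4.0 [-0.0077 -0.016  -0.052 ]
```

Emit:
{"name": "step_arm", "arguments": {
  "deltas": [
    [147,[-11,-1,20],[0,0,0]],
    [147,[-11,-1,25],[0,0,0]],
    [147,[-11,0,25],[0,0,0]],
    [147,[-10,0,25],[0,0,-3.9]],
    [147,[0,0,25],[0,0,-3.8]],
    [147,[0,0,0],[0,0,0]],
    [147,[0,0,0],[0,0,0]]
  ]
}}

```text
clock: 4.58
eef_pos: [0.4077, -0.2691, 0.0698]
orientation: [-0.001, -0.066, 0.998, 0.001]
wrist_force: [-0.3, -0.1, 0.5]
finger_gap: 0.422
gripper_force: 0.0
```

Run:
```python
from h import *
np.set_printoptions(precision=4,suppress=True)
s=get_state();p=shot("wrist","w3.png")
print(s["eef_pos"],s["clock"],s["orientation"],s["wrist_torque"],s["joint_pos"])
cv2.imwrite("pics/w3.png",p["image"][180:420,160:480,::-1].repeat(2,0).repeat(2,1))
```

```text
[ 0.4077 -0.2691  0.0698] 4.5833 [-0.0013 -0.0664  0.9978  0.001 ] [ 0.025   0.0399 -0.0037] [-0.6077  0.5301  2.0233  0.      0.5914 -2.3115]
```

View pics/w3.png

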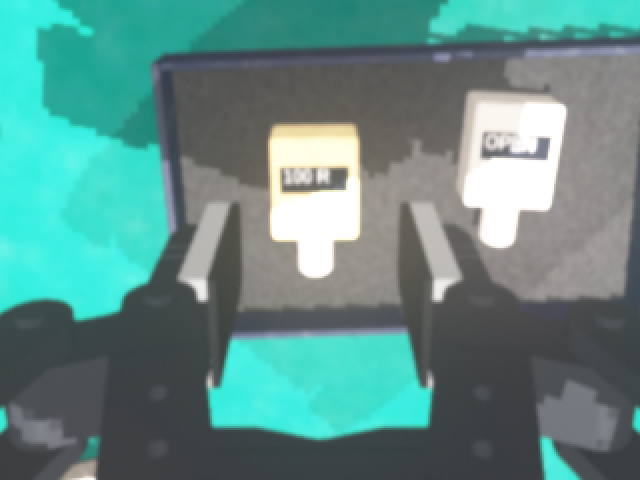

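The wrist crop shows cream block (269–358, 125–240) centred between the fingers and parallel; grey clear of the right finger. Descend and grip.

Emit:
{"name": "step_arm", "arguments": {
  "deltas": [
    [147,[0,-1,15],[0,0,0]],
    [147,[0,0,15],[0,0,0]],
    [147,[0,0,9],[0,0,0]],
    [147,[0,0,0],[0,0,0]],
    [200,[0,0,0],[0,0,0]],
    [200,[0,0,0],[0,0,0]],
    [200,[0,0,0],[0,0,0]],
    [200,[0,0,0],[0,0,0]]
  ]
}}

```text
clock: 5.3
eef_pos: [0.4089, -0.2717, 0.0324]
orientation: [0.001, -0.067, 0.998, -0.0]
wrist_force: [-2.3, 0.8, 7.3]
finger_gap: 0.265
gripper_force: 40.2
```

Emit:
{"name": "step_arm", "arguments": {
  "deltas": [
    [200,[0,0,-25],[0,0,0]],
    [200,[0,0,-35],[0,0,0]],
    [200,[0,0,-35],[0,0,3.9]],
    [200,[0,0,-35],[0,0,3.8]],
    [200,[-2,30,-20],[0,0,0]],
    [200,[-2,35,-20],[0,0,0]],
    [200,[-2,35,-20],[0,0,0]],
    [200,[-2,35,-20],[0,0,0]]
  ]
}}

```text
clock: 5.97
eef_pos: [0.4161, -0.1351, 0.2428]
orientation: [0.0, 0.001, 1.0, -0.0]
wrist_force: [0.7, 0.0, -1.7]
finger_gap: 0.266
gripper_force: 39.8
```

Emit:
{"name": "step_arm", "arguments": {
  "deltas": [
    [200,[-2,36,-4],[0,0,0]],
    [200,[-2,36,-4],[0,0,0]],
    [200,[-2,36,0],[0,0,0]],
    [200,[-2,36,0],[0,0,0]],
    [200,[-2,36,0],[0,0,0]],
    [200,[0,0,0],[0,0,0]],
    [200,[0,0,0],[0,0,0]]
  ]
}}

```text
clock: 6.55
eef_pos: [0.4265, 0.0453, 0.2497]
orientation: [0.0, -0.002, 1.0, 0.0]
wrist_force: [0.6, -1.2, -0.8]
finger_gap: 0.266
gripper_force: 39.9
```

Run:
```python
from h import *
np.set_printoptions(precision=4,suppress=True)
s=get_state();p=shot("wrist");np.savez("w4.npz",E=p["E"],mtx=p["mtx"],image=p["image"])
print(s["eef_pos"],s["clock"],s["orientation"],s["wrist_torque"],s["wrist_force"],s["finger_gap"])
u,v=proj(p,[.51,.14,.01]);x0=int(min(max(u-75,0),490));y0=int(min(max(v-55,0),370));print(x0,y0)
for t in("knob_grip","nest","fixture"):
    print(t,[(np.round(b["bbox"]).tolist(),round(b["conf"],2)) for b in boxes_of(p,t)[:3]])
c=p["image"][y0:y0+110,x0:x0+150,::-1]
cv2.imwrite("pics/w4.png",cv2.resize(c,None,fx=5,fy=5,interpolation=cv2.INTER_CUBIC))
```

```text
[0.4265 0.0453 0.2497] 6.55 [ 0.0003 -0.0016  1.      0.    ] [-0.0124  0.032  -0.0203] [ 0.5597 -1.2216 -0.8127] 0.266493331114581
325 222
knob_grip [([396.0, 288.0, 38.0, 38.0], 0.68)]
nest [([393.0, 231.0, 37.0, 60.0], 0.79)]
fixture [([372.0, 220.0, 80.0, 117.0], 0.63)]
```

View pics/w4.png

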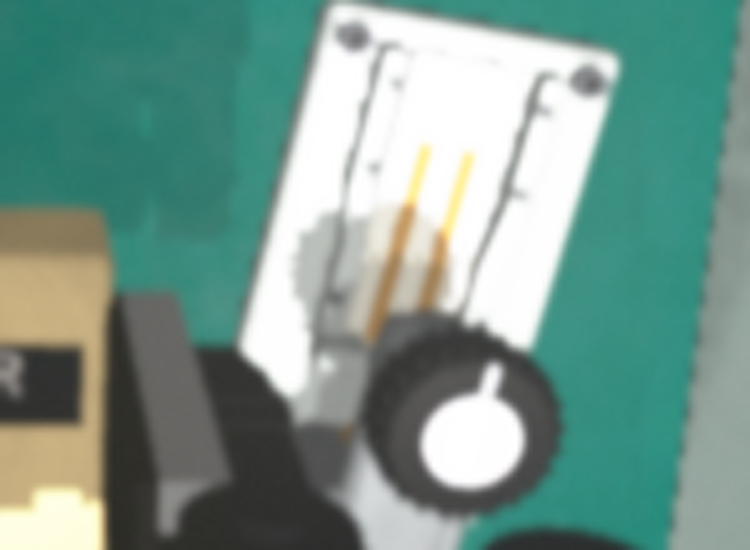

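The crop shows base plate near corners at (330,3),(620,60), edges to (243,345),(537,345), brass strips starting (425,148),(468,155), knob's white cap at (473,442).

Run:
```python
from h import *
np.set_printoptions(precision=4,suppress=True)
d=np.load("w4.npz");p={"E":d["E"],"mtx":d["mtx"]};d=np.load("w1.npz");w={"E":d["E"],"mtx":d["mtx"]}
t=shot("top");s=shot("scene")
f=lambda u,v:(325+u/5,222+v/5)
k=f(473,442)
print("knob",atz(p,*k,.0715),tri([(p,*k),(w,290.5,318)]),tri([(p,*k),(t,140+96/2.28,150+114/2.28),(s,190+137/2.7,140+55/2.7)]))
q=[atz(p,*f(*c),.01)[:2] for c in[(326,0),(243,345),(621,55),(537,345)]];q=np.array(q);print(q)
for a,b in((0,1),(2,3),(2,0)):
    v=q[b]-q[a];print(np.arctan2(v[1],v[0]),np.linalg.norm(v))
for c in[(425,148),(468,155),(375,343),(430,305)]:print("strip",atz(p,*f(*c),.012))
for c in[(383,45),(342,230),(549,75),(507,190)]:print("rail",atz(p,*f(*c),.017))
```

```text
knob [0.5188 0.1449 0.0715] [0.5186 0.1448 0.0719] [0.518  0.1433 0.0719]
[[0.4431 0.1234]
 [0.5266 0.109 ]
 [0.4556 0.1902]
 [0.5264 0.1782]]
-0.17151445642841442 0.0847016282170891
-0.16825122398785738 0.07183401018427331
-1.755149271102382 0.06797154282824595
strip [0.477  0.1475 0.012 ]
strip [0.4786 0.1573 0.012 ]
strip [0.5251 0.1395 0.012 ]
strip [0.5154 0.1516 0.012 ]
rail [0.4516 0.135  0.017 ]
rail [0.4949 0.1288 0.017 ]
rail [0.4583 0.1721 0.017 ]
rail [0.4852 0.1653 0.017 ]
```

Emit:
{"name": "step_arm", "arguments": {
  "deltas": [
    [200,[-7,22,18],[0,0,0]],
    [200,[-7,22,28],[0,0,0]],
    [200,[-7,22,28],[0,0,0]],
    [200,[-8,22,28],[0,0,0]],
    [200,[-8,21,28],[0,0,4.9]],
    [200,[0,0,10],[0,0,4.95]],
    [200,[0,0,10],[0,0,0]],
    [200,[0,0,0],[0,0,0]]
  ]
}}

```text
clock: 7.52
eef_pos: [0.4628, 0.1515, 0.0975]
orientation: [-0.002, 0.085, 0.996, -0.001]
wrist_force: [0.6, -0.1, -1.0]
finger_gap: 0.262
gripper_force: 39.9
```

```bash
cat > st.py <<'E'
from h import *
import sys
np.set_printoptions(precision=4,suppress=True)
O=np.array([.5186,.1448]);y=-.172;c,sn=np.cos(y),np.sin(y)
s=get_state();d=s["eef_pos"][:2]-O;T=Tw(s)
print("fix xy mm",1e3*(d[0]*c+d[1]*sn),1e3*(-d[0]*sn+d[1]*c),"z",1e3*s["eef_pos"][2],"yaw err deg",np.degrees(np.arctan2(T[1,1],T[0,1])-np.pi/2-y),"F",s["wrist_force"],"M",s["wrist_torque"],s["clock"],s["finger_gap"],"q6",s["joint_pos"][5])
E
python3 st.py
```

```text
fix xy mm -56.16323933251356 -2.938705683470359 z 97.48045877109406 yaw err deg 0.04614720501843406 F [ 0.6499 -0.1493 -1.0295] M [-0.0144  0.0037  0.066 ] 7.5167 0.2615976407842681 q6 -1.107437610166761
```

Emit:
{"name": "step_arm", "arguments": {
  "deltas": [
    [200,[0,2,18],[0,0,0]],
    [200,[0,1,20],[0,0,0]],
    [200,[0,0,14],[0,0,0]],
    [200,[0,0,4],[0,0,0]],
    [200,[0,0,0],[0,0,0]],
    [200,[0,0,0],[0,0,0]]
  ]
}}

```text
clock: 8.02
eef_pos: [0.4649, 0.1551, 0.0442]
orientation: [0.0, 0.086, 0.996, 0.0]
wrist_force: [0.5, -0.2, -1.0]
finger_gap: 0.263
gripper_force: 39.9
```

```bash
python3 st.py; python3 -c "
from h import *
p=shot('wrist');c=p['image'][190:350,210:430,::-1]
cv2.imwrite('pics/w5.png',cv2.resize(c,None,fx=3.5,fy=3.5,interpolation=cv2.INTER_CUBIC))"
```

```text
fix xy mm -54.66610483377146 0.9207326193191191 z 44.246767572375674 yaw err deg -0.04520291864816193 F [ 0.4878 -0.2367 -0.9702] M [ 0.0197 -0.0158 -0.0212] 8.0167 0.26276622701650576 q6 -1.1002948373042283
```

View pics/w5.png

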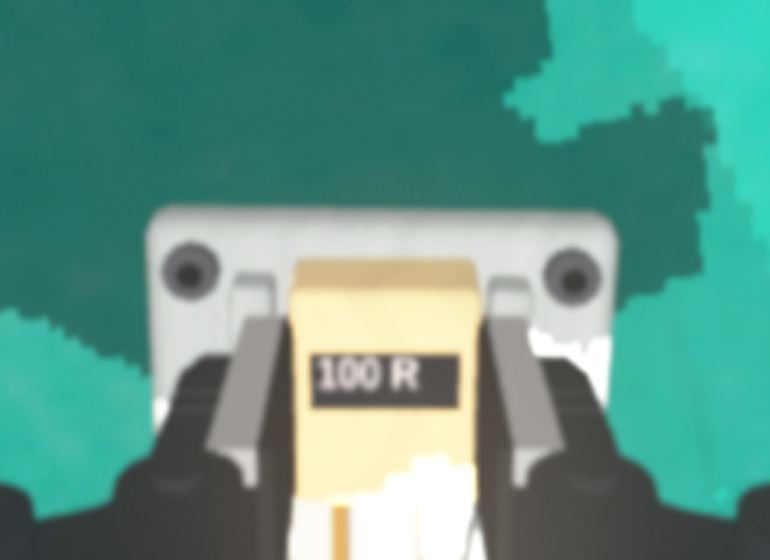

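The crop shows the block (292–478) between the rails (inner edges 275 and 490), plate 148–615: about 0.6 mm right of middle. Forward and down.

Emit:
{"name": "step_arm", "arguments": {
  "deltas": [
    [200,[-5,-0.7,3],[0,0,0]],
    [200,[-5,0,2],[0,0,0]],
    [200,[0,0,1],[0,0,0]],
    [200,[0,0,1],[0,0,0]],
    [200,[0,0,0],[0,0,0]],
    [200,[0,0,0],[0,0,0]]
  ]
}}

```text
clock: 8.57
eef_pos: [0.4749, 0.1532, 0.0368]
orientation: [0.001, 0.086, 0.996, 0.0]
wrist_force: [1.4, -2.2, 3.6]
finger_gap: 0.265
gripper_force: 40.4
```

```bash
python3 st.py
```

```text
fix xy mm -44.45448467511952 0.7895067402194462 z 36.75106193121667 yaw err deg -0.03398272320719721 F [ 1.368  -2.1627  3.5827] M [-0.3758 -0.3444  0.0008] 8.5667 0.2650721927501799 q6 -1.10954583784618
```

Emit:
{"name": "step_arm", "arguments": {
  "deltas": [
    [150,[0,0,0],[0,0,0]],
    [150,[0,0,0],[0,0,0]],
    [150,[0,0,0],[0,0,0]],
    [150,[0,0,-15],[0,0,0]],
    [150,[5,0,-20],[0,0,0]],
    [200,[15,0,0],[0,0,0]],
    [255,[14,0,0],[0,0,0]],
    [255,[0,0,0],[0,0,0]]
  ]
}}

```text
clock: 9.23
eef_pos: [0.4376, 0.1587, 0.0712]
orientation: [-0.002, 0.086, 0.996, -0.001]
wrist_force: [-0.9, -0.3, 0.7]
finger_gap: 0.006
gripper_force: 0.0
```

Emit:
{"name": "step_arm", "arguments": {
  "deltas": [
    [255,[0,0,15],[0,0,0]],
    [255,[0,0,15],[0,0,0]],
    [255,[0,0,4],[0,0,0]],
    [255,[0,0,0],[0,0,0]],
    [255,[0,0,0],[0,0,0]]
  ]
}}

```text
clock: 9.65
eef_pos: [0.4407, 0.1589, 0.0372]
orientation: [-0.0, 0.086, 0.996, -0.0]
wrist_force: [0.2, -0.4, -0.2]
finger_gap: 0.0
gripper_force: 0.0
```

```bash
python3 st.py;  python3 -c "
from h import *
p=shot('wrist');c=p['image'][200:400,220:420,::-1]
cv2.imwrite('pics/w6.png',cv2.resize(c,None,fx=3,fy=3,interpolation=cv2.INTER_CUBIC))"
```

```text
fix xy mm -79.1190635661748 0.5444352671503185 z 37.17965480089687 yaw err deg -0.050440970701678925 F [ 0.1675 -0.3638 -0.2329] M [ 0.0151 -0.0253 -0.0088] 9.65 0.00039423820368086226 q6 -1.0773276629895057
```

View pics/w6.png

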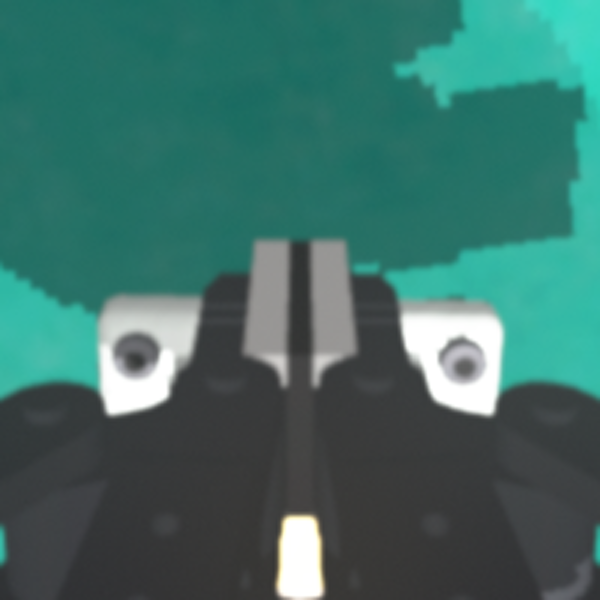

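The crop shows closed fingers centred on the plate (99–502), the cream block just beyond them. Now push.

Emit:
{"name": "step_arm", "arguments": {
  "deltas": [
    [255,[-5,0,-1],[0,0,0]],
    [255,[-5,0,0],[0,0,0]],
    [255,[-4,0,0],[0,0,0]],
    [255,[-4,0,0],[0,0,0]],
    [255,[-4,0,0],[0,0,0]],
    [255,[-4,0,0],[0,0,0]],
    [255,[-4,0,0],[0,0,0]],
    [255,[-4,0,0],[0,0,0]]
  ]
}}

```text
clock: 10.37
eef_pos: [0.4742, 0.153, 0.0383]
orientation: [-0.0, 0.086, 0.996, -0.0]
wrist_force: [-3.3, -0.7, 1.5]
finger_gap: -0.002
gripper_force: 1.1
```

```bash
python3 st.py
```

```text
fix xy mm -45.102325399620874 0.44341709699461695 z 38.27818894620191 yaw err deg -0.04930533617351701 F [-3.3461 -0.6716  1.522 ] M [-0.0345  0.3468  0.0039] 10.3667 -0.0017474955932530365 q6 -1.109851510529639
```

Emit:
{"name": "step_arm", "arguments": {
  "deltas": [
    [255,[-2,0,0],[0,0,0]],
    [255,[-2,0,0],[0,0,0]],
    [255,[-2,0,0],[0,0,0]],
    [255,[-1.5,0,0],[0,0,0]],
    [255,[0,0,0],[0,0,0]]
  ]
}}

```text
clock: 10.78
eef_pos: [0.4819, 0.1518, 0.0383]
orientation: [0.0, 0.086, 0.996, 0.0]
wrist_force: [-0.9, -0.2, -0.7]
finger_gap: -0.002
gripper_force: 0.3
```

```bash
python3 st.py
```

```text
fix xy mm -37.40389471109234 0.6059963482302564 z 38.30044814105265 yaw err deg -0.04822784209656372 F [-0.8659 -0.1807 -0.7172] M [-0.1094  0.1354 -0.1111] 10.7833 -0.0021557484739144032 q6 -1.1161746321172759
```

Emit:
{"name": "step_arm", "arguments": {
  "deltas": [
    [255,[-1,0,0],[0,0,0]],
    [255,[-1,0,0],[0,0,0]],
    [255,[0,0,0],[0,0,0]],
    [255,[0,0,0],[0,0,0]]
  ]
}}

```text
clock: 11.12
eef_pos: [0.4826, 0.1515, 0.0382]
orientation: [-0.001, 0.086, 0.996, -0.0]
wrist_force: [-4.1, 1.7, 1.9]
finger_gap: 0.001
gripper_force: 2.5
```

```bash
python3 st.py
```

```text
fix xy mm -36.645674938874315 0.45566476931244765 z 38.21018993880948 yaw err deg -0.04584995899797736 F [-4.1047  1.712   1.9084] M [0.2727 0.7714 0.0029] 11.1167 0.0013548851593462388 q6 -1.1179019348859573
```

Emit:
{"name": "step_arm", "arguments": {
  "deltas": [
    [255,[-1,0,0],[0,0,0]],
    [255,[-1,0,0],[0,0,0]],
    [255,[0,0,0],[0,0,0]],
    [255,[0,0,0],[0,0,0]]
  ]
}}

```text
clock: 11.45
eef_pos: [0.4828, 0.1513, 0.0381]
orientation: [-0.002, 0.086, 0.996, -0.0]
wrist_force: [-10.8, 5.8, 7.7]
finger_gap: 0.004
gripper_force: 5.8
```

```bash
python3 st.py
```

```text
fix xy mm -36.37873337732444 0.3094787502016978 z 38.126298150647536 yaw err deg -0.058356847737761446 F [-10.7604   5.8111   7.6788] M [1.0199 1.7161 0.0228] 11.45 0.003945640973687923 q6 -1.119634430380316
```

Emit:
{"name": "step_arm", "arguments": {
  "deltas": [
    [255,[10,0,0],[0,0,0]],
    [255,[30,0,-10],[0,0,0]],
    [255,[20,0,-25],[0,0,0]],
    [255,[0,35,-30],[0,0,0]],
    [120,[0,35,-25],[0,0,0]],
    [120,[0,0,0],[0,0,0]],
    [120,[0,0,0],[0,0,0]]
  ]
}}

```text
clock: 12.03
eef_pos: [0.4395, 0.2281, 0.1265]
orientation: [0.003, 0.085, 0.996, 0.002]
wrist_force: [-0.4, -0.1, 0.5]
finger_gap: 0.423
gripper_force: 0.0
```

```bash
python3 st.py; python3 -c "
from h import *
p=shot('wrist');np.savez('w7.npz',E=p['E'],mtx=p['mtx'])
u,v=proj(p,[.4945,.149,.025]);x0=int(min(max(u-60,0),520));y0=int(min(max(v-45,0),390));print(u,v,x0,y0)
c=p['image'][y0:y0+90,x0:x0+120,::-1]
cv2.imwrite('pics/w7.png',cv2.resize(c,None,fx=6.5,fy=6.5,interpolation=cv2.INTER_CUBIC))"
```

```text
fix xy mm -92.24123497468361 68.53680591993108 z 126.45100607178681 yaw err deg 0.10528402366720714 F [-0.3813 -0.1121  0.4754] M [-0.0235  0.0437 -0.0118] 12.0333 0.42325644262260553 q6 -0.9454427739977027
228.6507098164829 329.20048263377134 168 284
```

View pics/w7.png

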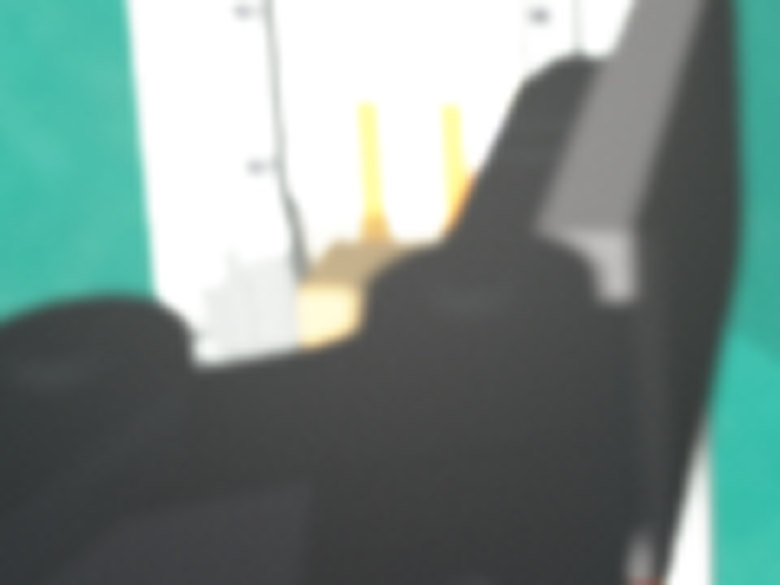

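The crop shows the block's rear face: bottom edge at v≈240 (u 330–450), top edge at v≈284 from u≈300; brass strips begin at (369,105),(452,106).

```bash
python3 -c "
from h import *
d=np.load('w7.npz');p={'E':d['E'],'mtx':d['mtx']}
O=np.array([.5186,.1448]);y=-.172;c,s=np.cos(y),np.sin(y)
for u,v,z in[(390,240,.012),(330,243,.012),(300,284,.025),(355,284,.025),(369,105,.012),(452,106,.012)]:
    q=atz(p,168+u/6.5,284+v/6.5,z)[:2]-O;print(u,v,1e3*(q[0]*c+q[1]*s),1e3*(-q[0]*s+q[1]*c))
for x in(-24.5,-27): 
  for z in(.012,.025):
    q=O+np.array([c*x,s*x])*1e-3+np.array([-s,c])*-.012; k=proj(p,[*q,z]);print(x,z,(k-[168,284])*6.5)
"
```

```text
390 240 -23.934085494012745 -3.847187138477213
330 243 -23.529568953203466 -11.195595726168708
300 284 -25.764075861144867 -10.820322004306988
355 284 -25.757284470131474 -4.441491310573174
369 105 -42.09523561385613 -4.99659184646119
452 106 -41.95687615675467 4.921762096847618
-24.5 0.012 [322.73840788 235.92765494]
-24.5 0.025 [290.78426905 293.6232224 ]
-27 0.012 [321.01768264 217.6265736 ]
-27 0.025 [288.8904998  274.58394907]
```

Rear face at about −24.5 mm: home. Now the knob.

Emit:
{"name": "step_arm", "arguments": {
  "deltas": [
    [85,[-23,-17,0],[0,0,0]],
    [85,[-23,-17,0],[0,0,0]],
    [85,[-23,-17,0],[0,0,0]],
    [85,[-23,-17,0],[0,0,0]],
    [85,[0,0,0],[0,0,0]],
    [85,[0,0,0],[0,0,0]]
  ],
  "newtons": 60
}}

```text
clock: 12.58
eef_pos: [0.5163, 0.1411, 0.1233]
orientation: [-0.001, 0.088, 0.996, -0.0]
wrist_force: [-0.4, 0.3, -0.2]
finger_gap: 0.67
gripper_force: 0.0
```

```bash
python3 st.py; python3 -c "
from h import *
p=shot('wrist');np.savez('w8.npz',E=p['E'],mtx=p['mtx'])
u,v=proj(p,[.5186,.1448,.0715]);x0=int(min(max(u-60,0),520));y0=int(min(max(v-45,0),390));print(u,v,x0,y0,u-x0,v-y0)
c=p['image'][y0:y0+90,x0:x0+120,::-1]
cv2.imwrite('pics/w8.png',cv2.resize(c,None,fx=6.5,fy=6.5,interpolation=cv2.INTER_CUBIC))"
```

```text
fix xy mm -1.6209632905497335 -4.049857158509304 z 123.34878684004539 yaw err deg -0.2534334049535461 F [-0.4419  0.2911 -0.1608] M [-0.0164 -0.004   0.0003] 12.5833 0.6702819529401526 q6 -1.1496149514208445
327.37429142224835 273.3517076120553 267 228 60.37429142224835 45.35170761205529
```

View pics/w8.png

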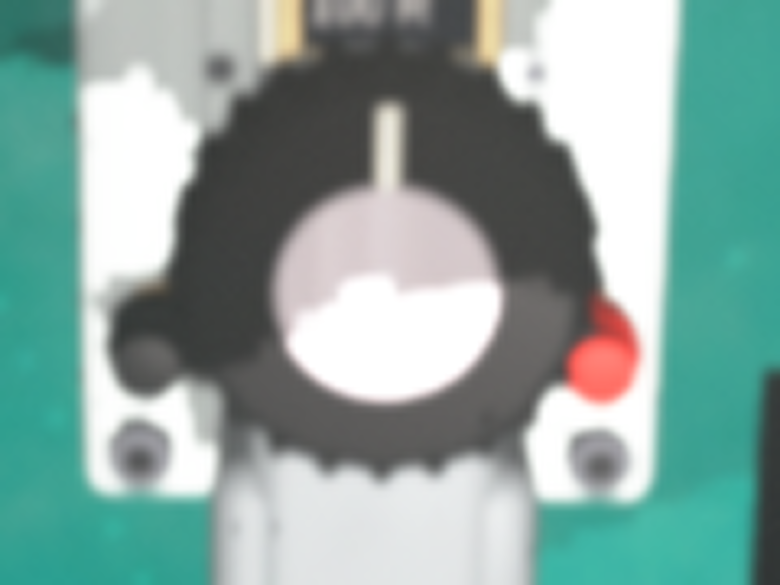

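The crop shows the knob's cap centred at (388,294), within 0.3 mm of my estimate, pointer up at (388,145) (toward −x). Posts at both sides: red (600,370), black (145,360); check their height.

```bash
python3 -c "
from h import *
np.set_printoptions(precision=4,suppress=True)
d=np.load('w8.npz');p={'E':d['E'],'mtx':d['mtx']};d=np.load('w1.npz');w={'E':d['E'],'mtx':d['mtx']}
a=(p,267+600/6.5,228+370/6.5);b=(p,267+148/6.5,228+362/6.5)
t=shot('top');s=shot('scene')
print('red',tri([a,(w,312,321)]),tri([a,(t,140+87/2.28,150+88/2.28)]))
print('blk',tri([b,(t,140+147/2.28,150+99/2.28)]),tri([b,(s,190+196/2.7,140+104/2.7)]))
"
```

```text
red [0.5554 0.1644 0.0137] [0.55   0.1631 0.0236]
blk [0.5427 0.1132 0.0175] [0.5424 0.114  0.0235]
```

Emit:
{"name": "step_arm", "arguments": {
  "deltas": [
    [85,[-1.5,4,15],[0,0,0]],
    [85,[0,0,20],[0,0,0]],
    [85,[0,0,15],[0,0,0]],
    [85,[0,0,5],[0,0,0]],
    [85,[0,0,0],[0,0,0]],
    [85,[0,0,0],[0,0,0]]
  ]
}}

```text
clock: 13.23
eef_pos: [0.5182, 0.1473, 0.0698]
orientation: [-0.0, 0.086, 0.996, -0.0]
wrist_force: [0.1, 0.0, 0.3]
finger_gap: 0.665
gripper_force: 0.0
```

```bash
python3 st.py
```

```text
fix xy mm -0.7975822776926144 2.398048275252001 z 69.75070953271286 yaw err deg 0.004884372518359995 F [0.1375 0.005  0.3418] M [-0.0013  0.056   0.0286] 13.2333 0.6653273557412743 q6 -1.1440324390613184
```

Emit:
{"name": "step_arm", "arguments": {
  "deltas": [
    [85,[-0.8,-2.4,1],[0,0,0]],
    [85,[0,0,0],[0,0,0]],
    [85,[0,0,0],[0,0,0]],
    [85,[0,0,0],[0,0,0]]
  ]
}}

```text
clock: 13.57
eef_pos: [0.5194, 0.1444, 0.0693]
orientation: [0.0, 0.086, 0.996, 0.0]
wrist_force: [-0.5, 0.4, 0.5]
finger_gap: 0.666
gripper_force: 0.0
```

```bash
python3 st.py
```

```text
fix xy mm 0.8479272426351969 -0.26837619436864174 z 69.25271489694985 yaw err deg -0.05768028067200972 F [-0.5262  0.3844  0.5142] M [-0.0026  0.0902 -0.0046] 13.5667 0.6660577413061024 q6 -1.1487413808820712
```

Emit:
{"name": "step_arm", "arguments": {
  "deltas": [
    [200,[0,0,0],[0,0,0]],
    [200,[0,0,0],[0,0,0]],
    [200,[0,0,0],[0,0,0]],
    [200,[0,0,0],[0,0,0]],
    [200,[0,0,0],[0,0,0]]
  ]
}}

```text
clock: 13.98
eef_pos: [0.5192, 0.1441, 0.0693]
orientation: [0.0, 0.086, 0.996, -0.0]
wrist_force: [-1.5, -2.8, 7.2]
finger_gap: 0.434
gripper_force: 59.3
```

```bash
python3 st.py; python3 -c "
from h import *
print(get_state()['joint_efforts'])"
```

```text
fix xy mm 0.6943599386090044 -0.5897086347660254 z 69.3445845978855 yaw err deg -0.03151987989416405 F [-1.5263 -2.8244  7.2127] M [-0.5497  0.3211  0.0956] 13.9833 0.4343340249387948 q6 -1.1487735479184231
[ 1.01649486e+00 -4.97068191e+01 -1.64570117e+01  4.62674405e-01
 -6.90215528e-01  3.14883969e-02]
```

```bash
cat > lg.py <<'E'
from h import *
s=get_state();T=Tw(s);a=(np.arctan2(T[1,1],T[0,1])-1.3988)
a=-((a+np.pi/2*0+2*np.pi)%(2*np.pi)) ; a=a%(2*np.pi)
if a>6: a-=2*np.pi
print("t%.2f ang %.1f deg Mz %.3f e6 %.3f F %s gap %.3f"%(s["clock"],np.degrees(a),s["wrist_torque"][2],s["joint_efforts"][5],np.round(s["wrist_force"],1),s["finger_gap"]))
open("log.txt","a").write("%.4f %.3f %.4f %.4f\n"%(s["clock"],np.degrees(a),s["wrist_torque"][2],s["joint_efforts"][5]))
E
python3 lg.py
```

```text
t13.98 ang 0.0 deg Mz 0.096 e6 0.031 F [-1.5 -2.8  7.2] gap 0.434
```

Emit:
{"name": "step_arm", "arguments": {
  "deltas": [
    [200,[0,0,0],[0,0,3]],
    [200,[0,0,0],[0,0,3]]
  ]
}}

```text
clock: 14.15
eef_pos: [0.5191, 0.1439, 0.0693]
orientation: [0.0, 0.139, 0.99, -0.0]
wrist_force: [-1.9, -4.1, 8.7]
finger_gap: 0.436
gripper_force: 59.4
```

```bash
python3 lg.py
```

```text
t14.15 ang 6.1 deg Mz 0.264 e6 -0.690 F [-1.9 -4.1  8.7] gap 0.436
```

Emit:
{"name": "step_arm", "arguments": {
  "deltas": [
    [200,[0,0,0],[0,0,3]]
  ]
}}

```text
clock: 14.23
eef_pos: [0.5191, 0.1438, 0.0693]
orientation: [0.0, 0.165, 0.986, -0.0]
wrist_force: [-2.0, -4.2, 8.5]
finger_gap: 0.432
gripper_force: 59.4
```

```bash
python3 lg.py
```

```text
t14.23 ang 9.1 deg Mz 0.234 e6 -0.589 F [-2.  -4.2  8.5] gap 0.432
```

Emit:
{"name": "step_arm", "arguments": {
  "deltas": [
    [200,[0,0,0],[0,0,3]]
  ]
}}

```text
clock: 14.32
eef_pos: [0.5191, 0.1437, 0.0693]
orientation: [0.0, 0.191, 0.982, -0.0]
wrist_force: [-1.0, -6.1, 9.3]
finger_gap: 0.433
gripper_force: 59.4
```

```bash
python3 lg.py
```

```text
t14.32 ang 12.1 deg Mz 0.273 e6 -0.579 F [-1.  -6.1  9.3] gap 0.433
```

Emit:
{"name": "step_arm", "arguments": {
  "deltas": [
    [200,[0,0,0],[0,0,3]]
  ]
}}

```text
clock: 14.4
eef_pos: [0.519, 0.1436, 0.0694]
orientation: [0.0, 0.216, 0.976, -0.001]
wrist_force: [-1.5, -5.4, 8.2]
finger_gap: 0.432
gripper_force: 59.4
```

```bash
python3 lg.py
```

```text
t14.40 ang 15.1 deg Mz 0.255 e6 -0.578 F [-1.5 -5.4  8.2] gap 0.432
```

Emit:
{"name": "step_arm", "arguments": {
  "deltas": [
    [200,[0,0,0],[0,0,3]]
  ]
}}

```text
clock: 14.48
eef_pos: [0.519, 0.1435, 0.0693]
orientation: [0.0, 0.242, 0.97, -0.001]
wrist_force: [-1.2, -6.4, 9.7]
finger_gap: 0.434
gripper_force: 59.5
```

```bash
python3 lg.py
```

```text
t14.48 ang 18.1 deg Mz 0.223 e6 -0.578 F [-1.2 -6.4  9.7] gap 0.434
```

Emit:
{"name": "step_arm", "arguments": {
  "deltas": [
    [200,[0,0,0],[0,0,3]]
  ]
}}

```text
clock: 14.57
eef_pos: [0.5189, 0.1435, 0.0693]
orientation: [0.0, 0.267, 0.964, -0.001]
wrist_force: [-2.0, -6.8, 9.1]
finger_gap: 0.437
gripper_force: 59.5
```

```bash
python3 lg.py
```

```text
t14.57 ang 21.1 deg Mz 0.284 e6 -0.576 F [-2.  -6.8  9.1] gap 0.437
```

Emit:
{"name": "step_arm", "arguments": {
  "deltas": [
    [200,[0,0,0],[0,0,3]]
  ]
}}

```text
clock: 14.65
eef_pos: [0.5189, 0.1434, 0.0694]
orientation: [0.0, 0.292, 0.956, -0.001]
wrist_force: [-1.4, -7.2, 9.8]
finger_gap: 0.435
gripper_force: 59.5
```

```bash
python3 lg.py
```

```text
t14.65 ang 24.1 deg Mz 0.274 e6 -0.575 F [-1.4 -7.2  9.8] gap 0.435
```

Emit:
{"name": "step_arm", "arguments": {
  "deltas": [
    [200,[0,0,0],[0,0,3]]
  ]
}}

```text
clock: 14.73
eef_pos: [0.5188, 0.1433, 0.0693]
orientation: [-0.0, 0.317, 0.948, -0.001]
wrist_force: [-2.6, -8.8, 9.7]
finger_gap: 0.433
gripper_force: 59.6
```

```bash
python3 lg.py
```

```text
t14.73 ang 27.1 deg Mz 0.276 e6 -0.575 F [-2.6 -8.8  9.7] gap 0.433
```

Emit:
{"name": "step_arm", "arguments": {
  "deltas": [
    [200,[0,0,0],[0,0,3]]
  ]
}}

```text
clock: 14.82
eef_pos: [0.5187, 0.1432, 0.0693]
orientation: [-0.0, 0.342, 0.94, -0.001]
wrist_force: [-2.7, -8.3, 10.1]
finger_gap: 0.432
gripper_force: 59.6
```

```bash
python3 lg.py
```

```text
t14.82 ang 30.1 deg Mz 0.236 e6 -0.574 F [-2.7 -8.3 10.1] gap 0.432
```

Emit:
{"name": "step_arm", "arguments": {
  "deltas": [
    [200,[0,0,0],[0,0,3]]
  ]
}}

```text
clock: 14.9
eef_pos: [0.5187, 0.1432, 0.0693]
orientation: [-0.0, 0.366, 0.93, -0.001]
wrist_force: [-2.6, -8.5, 8.7]
finger_gap: 0.432
gripper_force: 59.6
```

```bash
python3 lg.py
```

```text
t14.90 ang 33.1 deg Mz 0.226 e6 -0.574 F [-2.6 -8.5  8.7] gap 0.432
```

Emit:
{"name": "step_arm", "arguments": {
  "deltas": [
    [200,[0,0,0],[0,0,3]]
  ]
}}

```text
clock: 14.98
eef_pos: [0.5186, 0.1431, 0.0693]
orientation: [-0.0, 0.391, 0.921, -0.001]
wrist_force: [-2.5, -8.6, 10.5]
finger_gap: 0.435
gripper_force: 59.6
```

```bash
python3 lg.py
```

```text
t14.98 ang 36.1 deg Mz 0.298 e6 -0.573 F [-2.5 -8.6 10.5] gap 0.435
```

Emit:
{"name": "step_arm", "arguments": {
  "deltas": [
    [200,[0,0,0],[0,0,3]]
  ]
}}

```text
clock: 15.07
eef_pos: [0.5186, 0.143, 0.0693]
orientation: [-0.0, 0.415, 0.91, -0.001]
wrist_force: [-3.3, -9.0, 9.2]
finger_gap: 0.431
gripper_force: 59.7
```

```bash
python3 lg.py
```

```text
t15.07 ang 39.1 deg Mz 0.219 e6 -0.573 F [-3.3 -9.   9.2] gap 0.431
```

Emit:
{"name": "step_arm", "arguments": {
  "deltas": [
    [200,[0,0,0],[0,0,3]]
  ]
}}

```text
clock: 15.15
eef_pos: [0.5185, 0.143, 0.0693]
orientation: [-0.0, 0.438, 0.899, -0.001]
wrist_force: [-2.6, -9.3, 11.3]
finger_gap: 0.432
gripper_force: 59.7
```

```bash
python3 lg.py
```

```text
t15.15 ang 42.1 deg Mz 0.263 e6 -0.573 F [-2.6 -9.3 11.3] gap 0.432
```

Emit:
{"name": "step_arm", "arguments": {
  "deltas": [
    [200,[0,0,0],[0,0,3]]
  ]
}}

```text
clock: 15.23
eef_pos: [0.5184, 0.1429, 0.0693]
orientation: [-0.0, 0.462, 0.887, -0.001]
wrist_force: [-3.2, -10.7, 11.7]
finger_gap: 0.435
gripper_force: 59.7
```

```bash
python3 lg.py
```

```text
t15.23 ang 45.1 deg Mz 0.223 e6 -0.573 F [ -3.2 -10.7  11.7] gap 0.435
```

Emit:
{"name": "step_arm", "arguments": {
  "deltas": [
    [200,[0,0,0],[0,0,3]],
    [200,[0,0,0],[0,0,3]]
  ]
}}

```text
clock: 15.4
eef_pos: [0.5182, 0.1428, 0.0693]
orientation: [-0.0, 0.507, 0.862, -0.001]
wrist_force: [-4.3, -10.5, 12.1]
finger_gap: 0.438
gripper_force: 59.8
```

```bash
python3 lg.py
```

```text
t15.40 ang 51.1 deg Mz 0.190 e6 -0.573 F [ -4.3 -10.5  12.1] gap 0.438
```

Emit:
{"name": "step_arm", "arguments": {
  "deltas": [
    [200,[0,0,0],[0,0,3]],
    [200,[0,0,0],[0,0,3]]
  ]
}}

```text
clock: 15.57
eef_pos: [0.518, 0.1427, 0.0693]
orientation: [-0.0, 0.552, 0.834, -0.002]
wrist_force: [-3.7, -10.9, 12.8]
finger_gap: 0.438
gripper_force: 59.9
```

```bash
python3 lg.py
```

```text
t15.57 ang 57.1 deg Mz 0.269 e6 -0.573 F [ -3.7 -10.9  12.8] gap 0.438
```

Emit:
{"name": "step_arm", "arguments": {
  "deltas": [
    [200,[0,0,0],[0,0,3]],
    [200,[0,0,0],[0,0,3]]
  ]
}}

```text
clock: 15.73
eef_pos: [0.5179, 0.1427, 0.0693]
orientation: [-0.0, 0.595, 0.804, -0.002]
wrist_force: [-4.9, -10.2, 12.9]
finger_gap: 0.436
gripper_force: 59.9
```

```bash
python3 lg.py
```

```text
t15.73 ang 63.1 deg Mz 0.293 e6 -0.534 F [ -4.9 -10.2  12.9] gap 0.436
```

Emit:
{"name": "step_arm", "arguments": {
  "deltas": [
    [200,[0,0,0],[0,0,3]],
    [200,[0,0,0],[0,0,3]]
  ]
}}

```text
clock: 15.9
eef_pos: [0.5177, 0.1426, 0.0693]
orientation: [-0.0, 0.636, 0.772, -0.002]
wrist_force: [-6.2, -11.1, 14.9]
finger_gap: 0.438
gripper_force: 60.0
```

```bash
python3 lg.py
```

```text
t15.90 ang 69.1 deg Mz 0.447 e6 -0.452 F [ -6.2 -11.1  14.9] gap 0.438
```

Emit:
{"name": "step_arm", "arguments": {
  "deltas": [
    [200,[0,0,0],[0,0,3]],
    [200,[0,0,0],[0,0,3]]
  ]
}}

```text
clock: 16.07
eef_pos: [0.5175, 0.1426, 0.0693]
orientation: [-0.0, 0.675, 0.738, -0.002]
wrist_force: [-7.2, -12.5, 14.9]
finger_gap: 0.435
gripper_force: 60.0
```

```bash
python3 lg.py
```

```text
t16.07 ang 75.1 deg Mz 0.348 e6 -0.448 F [ -7.2 -12.5  14.9] gap 0.435
```

Emit:
{"name": "step_arm", "arguments": {
  "deltas": [
    [200,[0,0,0],[0,0,3]],
    [200,[0,0,0],[0,0,3]]
  ]
}}

```text
clock: 16.23
eef_pos: [0.5173, 0.1426, 0.0693]
orientation: [-0.0, 0.713, 0.701, -0.002]
wrist_force: [-7.7, -11.6, 16.1]
finger_gap: 0.433
gripper_force: 60.1
```

```bash
python3 lg.py
```

```text
t16.23 ang 81.1 deg Mz 0.389 e6 -0.440 F [ -7.7 -11.6  16.1] gap 0.433
```

Emit:
{"name": "step_arm", "arguments": {
  "deltas": [
    [200,[0,0,0],[0,0,3]],
    [200,[0,0,0],[0,0,3]],
    [200,[0,0,0],[0,0,3]],
    [200,[0,0,0],[0,0,3]]
  ]
}}

```text
clock: 16.57
eef_pos: [0.5169, 0.1426, 0.0693]
orientation: [-0.0, 0.782, 0.623, -0.003]
wrist_force: [-8.5, -10.0, 16.5]
finger_gap: 0.435
gripper_force: 60.1
```

```bash
python3 lg.py
```

```text
t16.57 ang 93.1 deg Mz 0.458 e6 -0.422 F [ -8.5 -10.   16.5] gap 0.435
```

Emit:
{"name": "step_arm", "arguments": {
  "deltas": [
    [200,[0,0,0],[0,0,3]],
    [200,[0,0,0],[0,0,3]],
    [200,[0,0,0],[0,0,3]],
    [200,[0,0,0],[0,0,2]]
  ]
}}

```text
clock: 16.9
eef_pos: [0.5165, 0.1427, 0.0693]
orientation: [-0.0, 0.838, 0.545, -0.003]
wrist_force: [-9.6, -10.0, 18.6]
finger_gap: 0.429
gripper_force: 60.2
```

```bash
python3 lg.py
```

```text
t16.90 ang 104.1 deg Mz 0.449 e6 0.100 F [ -9.6 -10.   18.6] gap 0.429
```

Emit:
{"name": "step_arm", "arguments": {
  "deltas": [
    [200,[0,0,0],[0,0,0]],
    [200,[0,0,0],[0,0,0]]
  ]
}}

```text
clock: 17.07
eef_pos: [0.5165, 0.1427, 0.0693]
orientation: [-0.0, 0.838, 0.546, -0.003]
wrist_force: [-9.8, -10.4, 17.6]
finger_gap: 0.43
gripper_force: 60.3
```

```bash
python3 lg.py
```

```text
t17.07 ang 104.0 deg Mz -0.005 e6 0.051 F [ -9.8 -10.4  17.6] gap 0.430
```

Emit:
{"name": "step_arm", "arguments": {
  "deltas": [
    [150,[0,0,0],[0,0,0]],
    [85,[0,0,0],[0,0,0]],
    [85,[0,0,0],[0,0,0]],
    [85,[0,0,0],[0,0,0]],
    [85,[0,0,-15],[0,0,0]],
    [85,[0,0,-25],[0,0,0]],
    [85,[0,0,-20],[0,0,0]],
    [85,[0,0,0],[0,0,0]]
  ]
}}

```text
clock: 17.73
eef_pos: [0.5216, 0.1452, 0.132]
orientation: [0.001, 0.838, 0.545, 0.003]
wrist_force: [1.0, 0.6, 0.1]
finger_gap: 0.673
gripper_force: 0.0
```

```bash
python3 lg.py; python3 -c "
from h import *
p=shot('wrist');np.savez('w9.npz',E=p['E'],mtx=p['mtx'])
u,v=proj(p,[.5186,.1448,.0715]);x0=int(min(max(u-60,0),520));y0=int(min(max(v-45,0),390));print(x0,y0)
c=p['image'][y0:y0+90,x0:x0+120,::-1]
cv2.imwrite('pics/w9.png',cv2.resize(c,None,fx=6.5,fy=6.5,interpolation=cv2.INTER_CUBIC))"
```

```text
t17.73 ang 104.0 deg Mz -0.016 e6 -0.000 F [1.  0.6 0.1] gap 0.673
253 223
```

View pics/w9.png

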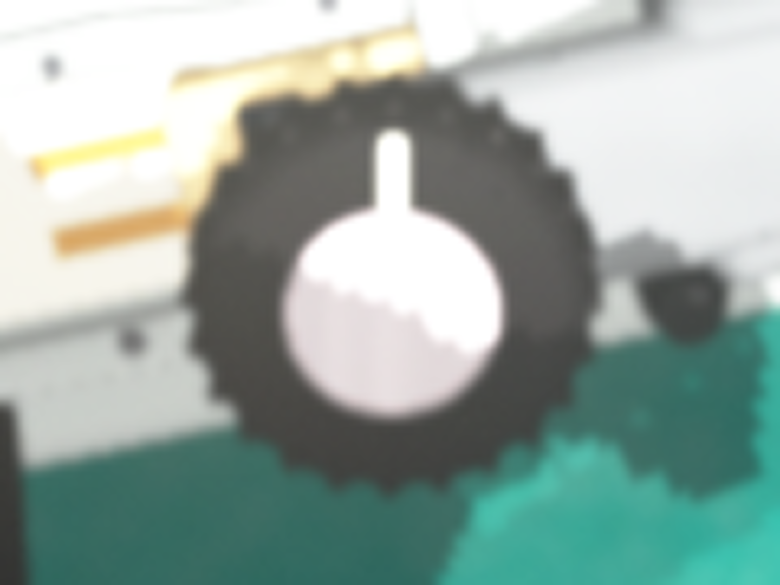

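The crop shows the pointer still straight up relative to the tool (394,135)→(392,312), so the knob turned with the gripper, 104°: 45° past the bite at about 59°. The cream block is still under it, the gripper clear. Handing in.

```bash
python3 -c "
from cell import close_job
print(close_job())"
```

```text
the job is handed in; nothing more can be done
None
```

The job is handed in: the cream standard is home against the stop, connector first. I turned the knob about 45° past the bite, which I felt at roughly 59° of turn. The gripper is clear and I moved neither the grey standard nor the magnifier; the robot clock read about 18 s.

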